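# Flip the ware-tray tags to match the stock

## Task

Each of the four ware trays has a hinged tag at its end. With a fingertip, push over whichever tags are wrong, so that only the trays with a bowl in both places show the round disc (tag leaning towards the bowls) and every other tray shows the two bars (tag leaning away from the bowls). Pick nothing up, and leave the bowls, stilts and the other things on the bench where they are.

Things in the scene. Friction and masses are not known exactly. Their poses are not given: they have to be found in the camera images.
- tray_a: fixed plywood tray, 290 x 100 x 12 mm; origin: centre of underside; x runs along it from tag end (robot side) to bowl end. Bowl places centred at x = 30 and 103 mm, on its top (z = 12 mm), in a lip 20 mm high from x = -15 to 145 mm. Tag hinge axis along y at x = -95, z = 40 mm, between posts 48 mm high at y = +-42 mm. Trays lie side by side, in any order
- tag_a (a joint): lean of tray_a's tag: 0 upright; stop +0.7 leaning to the bowls, round disc (full) up; stop -0.7 leaning to the robot, two bars (not full) up. Wooden plate 64 mm wide, 6 thick, with a rounded 10 mm bead along its free edge, reaching 55 mm from the hinge; on a stop its edge is 80 mm over the table, 35 mm sideways of the hinge. 50 g, swings freely; past upright it falls to the other stop by itself
- tray_b: fixed plywood tray, 290 x 100 x 12 mm; origin: centre of underside; x runs along it from tag end (robot side) to bowl end. Bowl places centred at x = 30 and 103 mm, on its top (z = 12 mm), in a lip 20 mm high from x = -15 to 145 mm. Tag hinge axis along y at x = -95, z = 40 mm, between posts 48 mm high at y = +-42 mm. Trays lie side by side, in any order
- tag_b (a joint): lean of tray_b's tag: 0 upright; stop +0.7 leaning to the bowls, round disc (full) up; stop -0.7 leaning to the robot, two bars (not full) up. Wooden plate 64 mm wide, 6 thick, with a rounded 10 mm bead along its free edge, reaching 55 mm from the hinge; on a stop its edge is 80 mm over the table, 35 mm sideways of the hinge. 50 g, swings freely; past upright it falls to the other stop by itself
- tray_c: fixed plywood tray, 290 x 100 x 12 mm; origin: centre of underside; x runs along it from tag end (robot side) to bowl end. Bowl places centred at x = 30 and 103 mm, on its top (z = 12 mm), in a lip 20 mm high from x = -15 to 145 mm. Tag hinge axis along y at x = -95, z = 40 mm, between posts 48 mm high at y = +-42 mm. Trays lie side by side, in any order
- tag_c (a joint): lean of tray_c's tag: 0 upright; stop +0.7 leaning to the bowls, round disc (full) up; stop -0.7 leaning to the robot, two bars (not full) up. Wooden plate 64 mm wide, 6 thick, with a rounded 10 mm bead along its free edge, reaching 55 mm from the hinge; on a stop its edge is 80 mm over the table, 35 mm sideways of the hinge. 50 g, swings freely; past upright it falls to the other stop by itself
- tray_d: fixed plywood tray, 290 x 100 x 12 mm; origin: centre of underside; x runs along it from tag end (robot side) to bowl end. Bowl places centred at x = 30 and 103 mm, on its top (z = 12 mm), in a lip 20 mm high from x = -15 to 145 mm. Tag hinge axis along y at x = -95, z = 40 mm, between posts 48 mm high at y = +-42 mm. Trays lie side by side, in any order
- tag_d (a joint): lean of tray_d's tag: 0 upright; stop +0.7 leaning to the bowls, round disc (full) up; stop -0.7 leaning to the robot, two bars (not full) up. Wooden plate 64 mm wide, 6 thick, with a rounded 10 mm bead along its free edge, reaching 55 mm from the hinge; on a stop its edge is 80 mm over the table, 35 mm sideways of the hinge. 50 g, swings freely; past upright it falls to the other stop by itself
- bowl_1: loose small white ceramic bowl with pink bands, standing upside down in one of the tray places: rim 66 mm across below, foot 30 mm across on top, 56 mm high, about 160 g. Origin: centre of its underside. All six are alike
- bowl_2: loose small white ceramic bowl with pink bands, standing upside down in one of the tray places: rim 66 mm across below, foot 30 mm across on top, 56 mm high, about 160 g. Origin: centre of its underside. All six are alike
- bowl_3: loose small white ceramic bowl with pink bands, standing upside down in one of the tray places: rim 66 mm across below, foot 30 mm across on top, 56 mm high, about 160 g. Origin: centre of its underside. All six are alike
- bowl_4: loose small white ceramic bowl with pink bands, standing upside down in one of the tray places: rim 66 mm across below, foot 30 mm across on top, 56 mm high, about 160 g. Origin: centre of its underside. All six are alike
- bowl_5: loose small white ceramic bowl with pink bands, standing upside down in one of the tray places: rim 66 mm across below, foot 30 mm across on top, 56 mm high, about 160 g. Origin: centre of its underside. All six are alike
- bowl_6: loose small white ceramic bowl with pink bands, standing upside down in one of the tray places: rim 66 mm across below, foot 30 mm across on top, 56 mm high, about 160 g. Origin: centre of its underside. All six are alike
- stilt_1: loose three-armed terracotta kiln stilt, about 50 mm across and 14 mm high, about 30 g, left in a tray place where a bowl is missing. Origin: centre of its underside
- stilt_2: loose three-armed terracotta kiln stilt, about 50 mm across and 14 mm high, about 30 g, left in a tray place where a bowl is missing. Origin: centre of its underside
- brush: loose brush with yellow handle, 170 mm long, lying on the bench between the robot and the trays. Origin: middle of its underside
- jar: loose closed jar, 40 mm across, 42 mm high, in front of the trays. Origin: centre of its underside
- dish: loose blue dish, 70 mm across, 25 mm high, in front of the trays. Origin: centre of its underside
- beaker: loose steel beaker, 80 mm across, 110 mm high, on the left of the bench. Origin: centre of its underside
- eraser: loose white eraser, 45 x 22 x 13 mm, in front of the trays. Origin: centre of its underside
- spatula: loose spatula, 200 mm long, lying on the right of the bench. Origin: middle of its underside

How it is judged:
At the end, for the whole second after the job is handed in: Every tray with a bowl in both places (no stilt within 115 mm of the tray's centre) has its tag at rest leaning more than 0.6 rad towards the bowls; every other tray (a stilt in one place) has its tag at rest leaning more than 0.6 rad away from them (below 0.1 rad/s) (((horizontal distance between each of stilt_1, stilt_2 and tray_a above 0.115 m and value of joint tag_a above 0.6 rad) or (horizontal distance between any of stilt_1, stilt_2 and tray_a below 0.115 m and value of joint tag_a below -0.6 rad)) and velocity of joint tag_a between -0.1 and 0.1 rad/s and ((horizontal distance between each of stilt_1, stilt_2 and tray_b above 0.115 m and value of joint tag_b above 0.6 rad) or (horizontal distance between any of stilt_1, stilt_2 and tray_b below 0.115 m and value of joint tag_b below -0.6 rad)) and velocity of joint tag_b between -0.1 and 0.1 rad/s and ((horizontal distance between each of stilt_1, stilt_2 and tray_c above 0.115 m and value of joint tag_c above 0.6 rad) or (horizontal distance between any of stilt_1, stilt_2 and tray_c below 0.115 m and value of joint tag_c below -0.6 rad)) and velocity of joint tag_c between -0.1 and 0.1 rad/s and ((horizontal distance between each of stilt_1, stilt_2 and tray_d above 0.115 m and value of joint tag_d above 0.6 rad) or (horizontal distance between any of stilt_1, stilt_2 and tray_d below 0.115 m and value of joint tag_d below -0.6 rad)) and velocity of joint tag_d between -0.1 and 0.1 rad/s); the robot touches nothing.
It fails at once if a bowl or stilt is lifted, tipped or moved more than 15 mm (distance of any of bowl_1, bowl_2, bowl_3, bowl_4, bowl_5, bowl_6, stilt_1, stilt_2 from where it was at the start of the episode above 0.015 m or angle between any of bowl_1, bowl_2, bowl_3, bowl_4, bowl_5, bowl_6, stilt_1, stilt_2's own z axis and vertical above 0.35 rad).
It fails at once if another loose thing on the bench is moved more than 30 mm or lifted 15 mm (distance of any of brush, jar, dish, beaker, eraser, spatula from where it was at the start of the episode above 0.03 m or height (world z) of any of brush, jar, dish, beaker, eraser, spatula above 0.015 m).
It also fails if it takes over 58 s, if anything falls off the work surface, if the arm or the gripper's body presses on something with over 40 N, if the wrist force passes 120 N, or if a joint passes its speed limit or range.

## Robot

A 6-joint arm with a two-finger parallel gripper is mounted at the origin on the work surface. World frame = base frame: x ahead of the robot, y to its left, z up, the work surface at z = 0. Lengths are in m, angles in rad, forces in N, time in s.
With the tool pointing down it reaches from about 0.225 to 0.875 m from the base axis. Payload 3.4 kg.
Tool frame: the origin (TCP) lies at the very end of the fingers, on their centre line; the grasp point (between the pads) lies 19 mm behind it (grip_depth is the distance from the TCP to the grasp point, in m); x points along the fingers, z is the direction in which the jaws open and shut, and the axes are right-handed (so a half turn about x gives the same grasp; the last joint's range is limited). The gripper opens to 85 mm and grips with 20 to 120 N. Pads are 22 mm wide; open, the fingers measure 114 mm over their backs; the gripper's body (76 mm by 85 mm) begins 54 mm behind the grasp point. The pads swing forward as they close: fully open they stand 13 mm farther back than shut.
Start: joints at [1.133, 0.276, 1.505, -0, 1.361, -0.121], TCP at [0.179, 0.546, 0.231] pointing down, gripper open.
Joint ranges: [-2.89, 2.89], [-0.75, 2.08], [0.22, 2.7], [-1.18, 4.32], [0.11, 2.71], [-2.7, 2.7]. Speed limits (rad/s): [2.57, 2.57, 3.14, 3.14, 3.14, 3.14].

## Interface

Orientations are given as a unit quaternion [w, x, y, z].
In Python, from rig import get_state, get_image, sign_off, grip_depth gives the robot as it stands. The module is installed in compiled form; this text tells all that it offers.
- The arm moves only by the tool arm_command, never from a script. Its argument "series" is a list of rows, each an object with "dp": the shift along the tool's x, y, z scaled (see below), a list of three; "angular": the turn, a rotation vector about the tool's x, y, z scaled (see below), a list of three; "gripper": the finger opening in mm, from 0 to 85.4. A call has exactly 8 rows; each row shifts and turns the pose as measured when the row begins, along the tool's axes as they then stand; what a row does not reach is not made up. The controller multiplies each number of a shift by 0.12 m and each number of a turn by 90 degrees. A row lasts 1/8 s, in which the tool goes at most 62.5 mm and 10.7 degrees, less where a joint would pass 70% of its speed; a pose out of reach is approached as far as the arm can. A call with a number of a shift or a turn outside -1 to 1 is refused whole. A call with a gripper value outside its range is refused whole. The fingers move at their own pace and stop on an object; "grip_force" is the grip in N (left out, the last holds). Time passes only in rows, so rows that do not move let the fingers close, or fill a call up. It gives the time, the measured TCP pose, the force and the opening at its end, in the units of the state.
- get_state(): the state, without advancing time (a new reading comes with each control period).
- get_image(name): name is "side" or "top" or "wrist"; returns a dict with "image" (420x560x3 uint8, blue, green, red), "depth" (420x560 float32, m along the optical axis (not along the pixel's ray), 0 where there is no reading), "mtx" (3x3 intrinsics, pixels), "view" (4x4, takes a point from world to camera coordinates); the wrist camera has in their place "mount" (4x4, takes a point from camera to tool coordinates, whose origin is the TCP and whose axes are the tool frame's). Camera axes: x right, y up, looking along -z (the intrinsics and any distortion apply to the point x, -y, -z); pixel columns grow to the right and rows downward; lengths in m; the calibration is good to about 2 mm. The wrist camera is an equidistant fisheye: a pixel r from the principal point sees the ray r / f radians off the axis. A picture is of the moment at which its call begins: read the wrist's pose just before it.
- sign_off(): hands the job in, once; it reports no verdict.
The state is a dict: "clock": time; "qpos": joint angles; "qd": joint speeds; "effort": joint torques, N m; "position": TCP position; "ee_rot": TCP orientation; "contact_force": force on the tool from outside, world axes, zero at the start; "moment": the same for the moment, N m; "width": finger opening in m.
Only numpy, scipy, OpenCV 4.12 (cv2) and the standard library are available. Lean on these libraries where they do the work, as an engineer would, in place of code of your own. Each camera call takes 0.05 s, during which the arm holds its last target. There are 200 camera calls.

## Working session

There is one attempt and no reset: what is moved stays moved. The work goes in short steps, Python scripts to look and compute and a tool call to move; the robot and the scene stay as the last step left them, time stands still between calls to the robot, and variables do not carry over. Pictures are saved under pics/ and viewed, about 8 in all and at most 12, crops included, and the job is handed in when it is done.

Besides the shell and the picture viewer there is one more tool, called as name(argument=value, ...) on one line, values as JSON. arm_command: Moves the arm, as the interface text tells. Its arguments: {"type":"object","properties":{"series":{"type":"array","items":{"type":"object","properties":{"dp":{"type":"array","items":{"type":"number"}},"angular":{"type":"array","items":{"type":"number"}},"gripper":{"type":"number"}}}},"grip_force":{"type":"number"}},"required":["series"]}

```bash
mkdir -p pics
python3 - <<'E'
from rig import *
import cv2,numpy as np
s=get_state();print({k:np.round(v,3).tolist() for k,v in s.items()})
for n in("top","side"):
    d=get_image(n);cv2.imwrite(f"pics/{n}1.png",d["image"]);np.savez(f"{n}1.npz",**d)
    print(n,d["mtx"],d["view"].round(4),(d["depth"]>0).mean())
E
```

```text
{'clock': 0.0, 'qpos': [1.133, 0.277, 1.506, -0.0, 1.361, -0.121], 'qd': [-0.001, 0.0, 0.001, 0.0, 0.001, 0.002], 'effort': [-0.001, -41.676, -24.58, -0.0, 0.011, 0.0], 'position': [0.179, 0.546, 0.23], 'ee_rot': [0.572, -0.415, 0.573, 0.415], 'contact_force': [-0.41, -0.578, -0.468], 'moment': [-0.001, 0.012, 0.019], 'width': 0.086}
top [[534.32090108   0.         287.94747765]
 [  0.         534.32090108 217.47013042]
 [  0.           0.           1.        ]] [[ 0.0182 -0.9998  0.0105 -0.0171]
 [ 0.9843  0.0198  0.1756 -0.5459]
 [-0.1758  0.0071  0.9844 -1.6336]
 [ 0.      0.      0.      1.    ]] 0.995829081632653
side [[449.21582179   0.         276.91835882]
 [  0.         449.21582179 201.49337468]
 [  0.           0.           1.        ]] [[-0.9929 -0.1169  0.0223  0.5433]
 [ 0.0938 -0.6539  0.7507 -0.07  ]
 [-0.0732  0.7475  0.6603 -1.1201]
 [ 0.      0.      0.      1.    ]] 0.9960544217687075
```

View pics/top1.png

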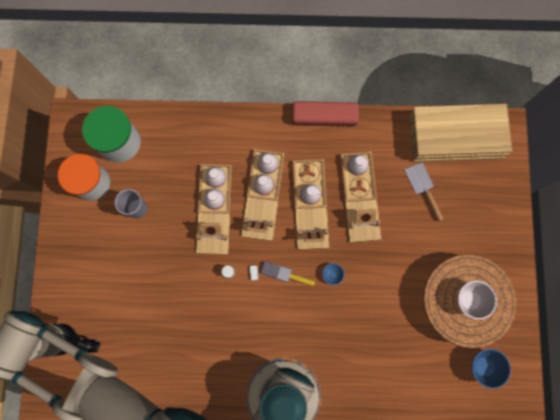

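View pics/side1.png

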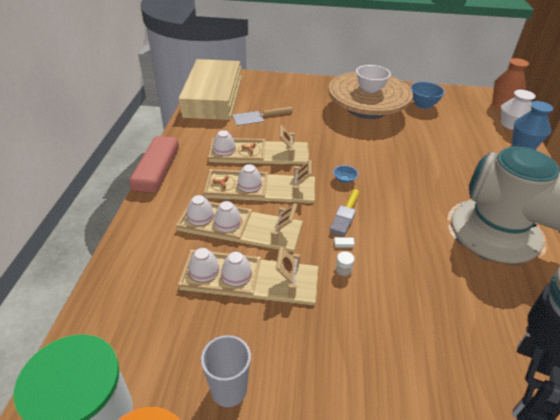

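```bash
cat > h.py <<'E'
import numpy as np
def cloud(d):
    h,w=d["depth"].shape;u,v=np.meshgrid(np.arange(w),np.arange(h));z=d["depth"];K=d["mtx"]
    p=np.stack([(u-K[0,2])*z/K[0,0],-(v-K[1,2])*z/K[1,1],-z],-1)
    V=d["view"];return (p-V[:3,3])@V[:3,:3]
E
python3 - <<'E'
import cv2,numpy as np
from h import *
T=dict(np.load("top1.npz"));S=dict(np.load("side1.npz"))
a=cv2.resize(T["image"][140:260,185:395],None,fx=3.8,fy=3.8,interpolation=2)
b=cv2.resize(S["image"][120:305,170:330],None,fx=1.6*1.4,fy=1.6*1.4)
cv2.imwrite("pics/ct.png",a);cv2.imwrite("pics/cs.png",cv2.resize(S["image"][120:305,170:330],None,fx=3.2,fy=3.2,interpolation=2))
P=cloud(T);Z=P[...,2];roi=np.zeros(Z.shape,bool);roi[145:255,190:390]=1
print("table z",np.median(Z[roi]),np.percentile(Z[roi],[1,99]))
m=((Z>.007)&roi).astype(np.uint8)
n,L,st,_=cv2.connectedComponentsWithStats(m)
Q=cloud(S)
for i in range(1,n):
    if st[i,4]<300:continue
    p=P[L==i];low=p[(p[:,2]<.018)]
    (c,sz,ang)=cv2.minAreaRect(p[:,:2].astype(np.float32)*1000)
    bx=cv2.boxPoints((c,sz,ang));e=[bx[1]-bx[0],bx[2]-bx[1]];e=max(e,key=np.linalg.norm);e=e*np.sign(e[0]);yaw=np.arctan2(e[1],e[0])
    print("tray",np.round(c,1),np.round(sz,1),"yaw",round(float(yaw),3))
    ex=np.array([np.cos(yaw),np.sin(yaw)]);ey=np.array([-ex[1],ex[0]])
    for nm,C in(("top",P),("side",Q)):
        r=C.reshape(-1,3);loc=np.c_[(r[:,:2]-np.array(c)/1000)@ex,(r[:,:2]-np.array(c)/1000)@ey,r[:,2]]
        k=(abs(loc[:,0]+.095)<.055)&(abs(loc[:,1])<.036)&(loc[:,2]>.066)
        q=loc[k]
        if len(q):print("  ",nm,len(q),"tag edge local mm",(1000*np.median(q,0)).round(),"zmax",q[:,2].max().round(3))
E
```

```text
table z 0.00717009416648331 [-0.00813652  0.08218948]
tray [514.1  74.9] [528.3 134.8] yaw 0.009
tray [ 496.7 -192.8] [211.7 595.5] yaw -0.336
tray [498.7 -74.5] [134.5 503.7] yaw -0.05
tray [472.  193.2] [547.8 193.1] yaw 0.365
```

View pics/ct.png

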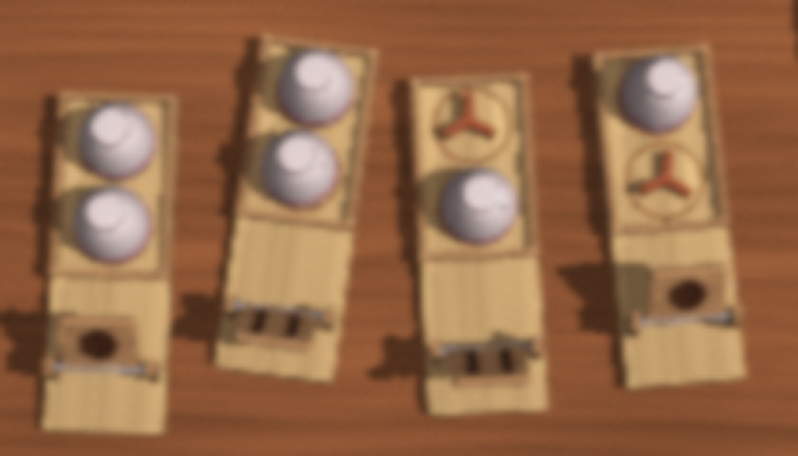

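View pics/cs.png

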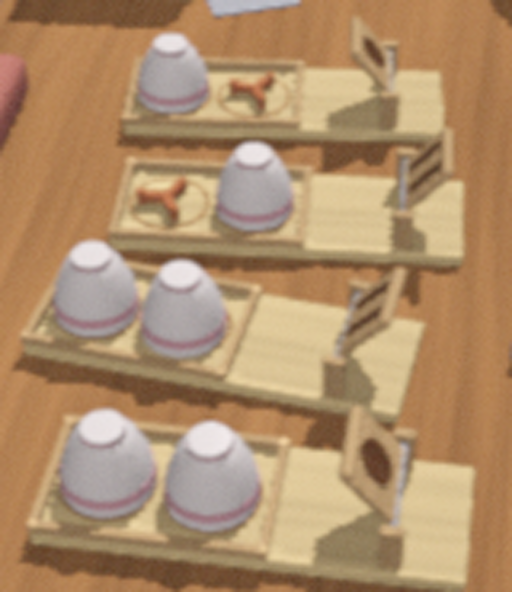

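```bash
cat >> h.py <<'E'
def ray(d,px,z):
    K=d["mtx"];V=d["view"];c=np.array([(px[0]-K[0,2])/K[0,0],-(px[1]-K[1,2])/K[1,1],-1.])
    o=-V[:3,:3].T@V[:3,3];r=V[:3,:3].T@c;return o+r*(z-o[2])/r[2]
E
python3 - <<'E'
from h import *
T=dict(np.load("top1.npz"));S=dict(np.load("side1.npz"))
f=lambda x,y:(185+x/3.8-.37,140+y/3.8-.37); g=lambda x,y:(170+x/3.2-.3,120+y/3.2-.3)
for n,ne,fa,po,be,sp in(("T2",[(213,366),(333,381)],[(262,36),(377,50)],[(232,303),(329,320)],[(237,334),(310,345)],[(387,378+38,.0),(404,272,.08)]),
  ("T4",[(627,386),(746,375)],[(596,52),(710,44)],[(637,328),(733,319)],[(651,268),(721,264)],[(443,70,.012),(357,22,.08)])):
    N=[ray(T,f(*p),.012) for p in ne];F=[ray(T,f(*p),.022) for p in fa];H=[ray(T,f(*p),.046) for p in po];B=[ray(T,f(*p),.08) for p in be]
    n0=np.mean(N,0)[:2];f0=np.mean(F,0)[:2];d=f0-n0;u=d/np.linalg.norm(d)
    print(n,"near",n0.round(3),"far",f0.round(3),"len",np.linalg.norm(d).round(3),"w",np.linalg.norm(N[0]-N[1]).round(3),"yaw",np.arctan2(d[1],d[0]).round(3),
     "\n hinge from tray",((n0+f0)/2-.095*u).round(3),"posts",np.mean(H,0).round(3),"bead",np.mean(B,0).round(3))
    for x,y,z in sp:print("  side",ray(S,g(x,y),z).round(3))
E
```

```text
T2 near [0.484 0.092] far [0.77 0.06] len 0.288 w 0.102 yaw -0.112 
 hinge from tray [0.533 0.087] posts [0.532 0.086 0.046] bead [0.503 0.089 0.08 ]
  side [ 0.499  0.137 -0.   ]
  side [0.496 0.067 0.08 ]
T4 near [ 0.485 -0.256] far [ 0.772 -0.227] len 0.288 w 0.101 yaw 0.098 
 hinge from tray [ 0.534 -0.251] posts [ 0.528 -0.249  0.046] bead [ 0.57  -0.245  0.08 ]
  side [ 0.487 -0.304  0.012]
  side [ 0.568 -0.268  0.08 ]
```

```bash
cat >> h.py <<'E'
def tool(target):
    from rig import get_state
    from scipy.spatial.transform import Rotation as Ro
    s=get_state();w,x,y,z=s["ee_rot"];R=Ro.from_quat([x,y,z,w]).as_matrix()
    d=np.array(target)-s["position"];print("clk",s["clock"],"pos",np.round(s["position"],4),"F",np.round(s["contact_force"],1),"w",s["width"]);print("R",R.round(3).tolist());print("dp units total",(R.T@d/.12).round(3),"d",d.round(3))
    return R
E
python3 -c "
from h import *
tool([.44,.097,.2])"
```

```text
clk 0.1 pos [0.1789 0.5459 0.2305] F [ 0.1 -0.5  0. ] w 0.08548917802799001
R [[-0.001, -0.95, 0.312], [-0.002, 0.312, 0.95], [-1.0, 0.0, -0.002]]
dp units total [ 0.259 -3.233 -2.877] d [ 0.261 -0.449 -0.031]
```

arm_command(series=[{"dp":[0,0,0],"angular":[-0.066,0,0],"gripper":0},{"dp":[0,0,0],"angular":[-0.066,0,0],"gripper":0},{"dp":[0,-0.3,-0.4],"angular":[0,0,0],"gripper":0},{"dp":[0,-0.3,-0.4],"angular":[0,0,0],"gripper":0},{"dp":[0,-0.3,-0.4],"angular":[0,0,0],"gripper":0},{"dp":[0,-0.3,-0.4],"angular":[0,0,0],"gripper":0},{"dp":[0,-0.3,-0.4],"angular":[0,0,0],"gripper":0},{"dp":[0,-0.3,-0.4],"angular":[0,0,0],"gripper":0}])

```text
clock: 1.1
position: [0.3677, 0.2318, 0.2275]
ee_rot: [0.521, -0.477, 0.524, 0.476]
contact_force: [1.0, -0.2, -0.2]
width: 0.0001
```

```bash
python3 -c "
from h import *
tool([.44,.097,.2])"
```

```text
clk 1.1 pos [0.3677 0.2318 0.2275] F [ 1.  -0.2 -0.2] w 6.106049412330875e-05
R [[-0.002, -0.996, 0.092], [-0.005, 0.092, 0.996], [-1.0, 0.002, -0.005]]
dp units total [ 0.233 -0.704 -1.062] d [ 0.072 -0.135 -0.028]
```

arm_command(series=[{"dp":[0.06,-0.2,-0.3],"angular":[0,0,0],"gripper":0},{"dp":[0.06,-0.2,-0.3],"angular":[0,0,0],"gripper":0},{"dp":[0.06,-0.2,-0.3],"angular":[0,0,0],"gripper":0},{"dp":[0.06,-0.1,-0.16],"angular":[0,0,0],"gripper":0},{"dp":[0.2,0,0],"angular":[0,0,0],"gripper":0},{"dp":[0.3,0,0],"angular":[0,0,0],"gripper":0},{"dp":[0.3,0,0],"angular":[0,0,0],"gripper":0},{"dp":[0,0,0],"angular":[0,0,0],"gripper":0}])

```text
clock: 2.1
position: [0.4425, 0.0869, 0.099]
ee_rot: [0.523, -0.475, 0.527, 0.473]
contact_force: [0.4, -0.1, 0.6]
width: 0.0002
```

```bash
python3 -c "
from h import *
tool([.46,.096,.066]);tool([.548,.086,.066])"
```

```text
clk 2.1 pos [0.4425 0.0869 0.099 ] F [ 0.4 -0.1  0.6] w 0.0001701311825167086
R [[-0.002, -0.995, 0.102], [-0.005, 0.102, 0.995], [-1.0, 0.002, -0.005]]
dp units total [ 0.274 -0.138  0.092] d [ 0.018  0.009 -0.033]
clk 2.1 pos [0.4425 0.0869 0.099 ] F [ 0.4 -0.1  0.6] w 0.0001701311825167086
R [[-0.002, -0.995, 0.102], [-0.005, 0.102, 0.995], [-1.0, 0.002, -0.005]]
dp units total [ 0.273 -0.876  0.084] d [ 0.106 -0.001 -0.033]
```

arm_command(series=[{"dp":[0.14,0,0.05],"angular":[0,0,0],"gripper":0},{"dp":[0.14,0,0.03],"angular":[0,0,0],"gripper":0},{"dp":[0,-0.15,0],"angular":[0,0,0],"gripper":0},{"dp":[0,-0.15,0],"angular":[0,0,0],"gripper":0},{"dp":[0,-0.15,0],"angular":[0,0,0],"gripper":0},{"dp":[0,-0.15,0],"angular":[0,0,0],"gripper":0},{"dp":[0,-0.15,0],"angular":[0,0,0],"gripper":0},{"dp":[0,-0.15,0],"angular":[0,0,0],"gripper":0}])

```text
clock: 3.1
position: [0.5525, 0.0859, 0.0742]
ee_rot: [0.52, -0.47, 0.53, 0.477]
contact_force: [-42.1, 6.7, 28.1]
width: -0.0001
```

Run:
```python
from h import *
from rig import *
import cv2
tool([.548,.086,.066])
d=get_image("side");cv2.imwrite("pics/cs2.png",cv2.resize(d["image"][90:305,170:370],None,fx=2.6,fy=2.6,interpolation=2))
```

```text
clk 3.1 pos [0.5525 0.0859 0.0742] F [-42.1   6.7  28.1] w -0.00011221638307256926
R [[-0.016, -0.995, 0.103], [-0.002, 0.103, 0.995], [-1.0, 0.016, -0.004]]
dp units total [ 0.069  0.037 -0.003] d [-0.005  0.    -0.008]
```

View pics/cs2.png

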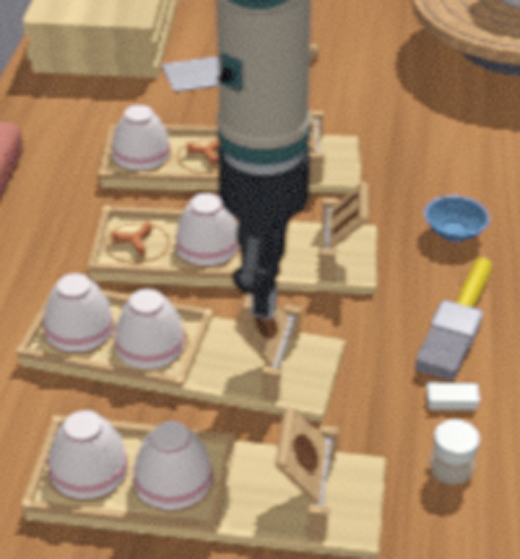

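T2's tag is at the bowl stop (disc visible near 268,330), and the finger is pressing against it. I'm backing off now, then lifting.

arm_command(series=[{"dp":[0,0.15,0],"angular":[0,0,0],"gripper":0},{"dp":[0,0.2,0],"angular":[0,0,0],"gripper":0},{"dp":[-0.3,0.2,0],"angular":[0,0,0],"gripper":0},{"dp":[-0.4,0,0],"angular":[0,0,0],"gripper":0},{"dp":[-0.4,0,0],"angular":[0,0,0],"gripper":0},{"dp":[-0.3,0,-0.2],"angular":[0.06,0,0],"gripper":0},{"dp":[0,-0.1,-0.4],"angular":[0.06,0,0],"gripper":0},{"dp":[0,-0.1,-0.4],"angular":[0,0,0],"gripper":0}])

```text
clock: 4.15
position: [0.498, -0.0325, 0.2616]
ee_rot: [0.568, -0.423, 0.568, 0.42]
contact_force: [1.2, -0.1, -0.4]
width: -0.0001
```

Run:
```python
from h import *
tool([.598,-.244,.18])
```

```text
clk 4.15 pos [ 0.498  -0.0325  0.2616] F [ 1.2 -0.1 -0.4] w -9.373634748376575e-05
R [[0.002, -0.957, 0.29], [-0.003, 0.29, 0.957], [-1.0, -0.003, -0.002]]
dp units total [ 0.687 -1.306 -1.443] d [ 0.1   -0.211 -0.082]
```

arm_command(series=[{"dp":[0,0,0],"angular":[-0.117,0,0],"gripper":0},{"dp":[0,0,0],"angular":[-0.117,0,0],"gripper":0},{"dp":[0,-0.16,-0.42],"angular":[0,0,0],"gripper":0},{"dp":[0,-0.16,-0.42],"angular":[0,0,0],"gripper":0},{"dp":[0,-0.16,-0.42],"angular":[0,0,0],"gripper":0},{"dp":[0,-0.16,-0.42],"angular":[0,0,0],"gripper":0},{"dp":[0.2,-0.05,-0.14],"angular":[0,0,0],"gripper":0},{"dp":[0.2,0,0],"angular":[0,0,0],"gripper":0}])

```text
clock: 5.15
position: [0.6146, -0.2646, 0.2329]
ee_rot: [-0.484, 0.532, -0.477, -0.506]
contact_force: [-0.3, 0.2, -0.5]
width: 0.0002
```

Run:
```python
from h import *
tool([.598,-.244,.14])
```

```text
clk 5.15 pos [ 0.6146 -0.2646  0.2329] F [-0.3  0.2 -0.5] w 0.00023375891659381878
R [[0.033, -0.996, -0.077], [-0.017, -0.078, 0.997], [-0.999, -0.032, -0.02]]
dp units total [0.766 0.149 0.197] d [-0.017  0.021 -0.093]
```

arm_command(series=[{"dp":[0,0.15,0.2],"angular":[0,0,0],"gripper":0},{"dp":[0.2,0,0],"angular":[0,0,0],"gripper":0},{"dp":[0.2,0,0],"angular":[0,0,0],"gripper":0},{"dp":[0.2,0,0],"angular":[0,0,0],"gripper":0},{"dp":[0.1,0,0],"angular":[0,0,0],"gripper":0},{"dp":[0,0,0],"angular":[0,0,0],"gripper":0},{"dp":[0,0,0],"angular":[0,0,0],"gripper":0},{"dp":[0,0,0],"angular":[0,0,0],"gripper":0}])

```text
clock: 6.15
position: [0.606, -0.2523, 0.154]
ee_rot: [-0.486, 0.536, -0.476, -0.5]
contact_force: [0.1, 0.2, -0.8]
width: 0.0001
```

Run:
```python
from h import *
from rig import *
import cv2
tool([.598,-.244,.068])
d=get_image("side");cv2.imwrite("pics/cs3.png",cv2.resize(d["image"][70:275,190:370],None,fx=2.8,fy=2.8,interpolation=2))
```

```text
clk 6.15 pos [ 0.606  -0.2523  0.154 ] F [ 0.1  0.2 -0.8] w 7.185855398599411e-05
R [[0.047, -0.996, -0.073], [-0.025, -0.074, 0.997], [-0.999, -0.045, -0.029]]
dp units total [0.711 0.094 0.094] d [-0.008  0.008 -0.086]
```

View pics/cs3.png

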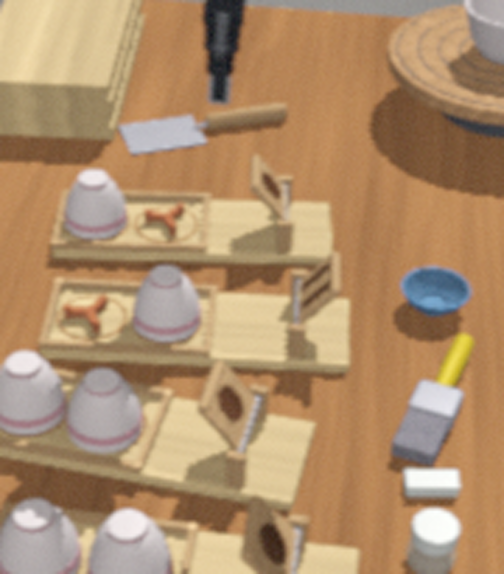

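arm_command(series=[{"dp":[0,0.05,0.09],"angular":[0,0,0],"gripper":0},{"dp":[0.2,0.03,0],"angular":[0,0,0],"gripper":0},{"dp":[0.2,0.01,0],"angular":[0,0,0],"gripper":0},{"dp":[0.2,0.01,0],"angular":[0,0,0],"gripper":0},{"dp":[0.16,0.01,0],"angular":[0,0,0],"gripper":0},{"dp":[0,0,0],"angular":[0,0,0],"gripper":0},{"dp":[0,0,0],"angular":[0,0,0],"gripper":0},{"dp":[0,0,0],"angular":[0,0,0],"gripper":0}])

```text
clock: 7.2
position: [0.5954, -0.2405, 0.0651]
ee_rot: [-0.486, 0.538, -0.475, -0.498]
contact_force: [-0.2, -0.4, -0.2]
width: 0.0001
```

Run:
```python
from h import *
tool([.53,-.25,.068])
```

```text
clk 7.2 pos [ 0.5954 -0.2405  0.0651] F [-0.2 -0.4 -0.2] w 6.49514120101574e-05
R [[0.053, -0.996, -0.074], [-0.027, -0.076, 0.997], [-0.998, -0.05, -0.031]]
dp units total [-0.051  0.548 -0.039] d [-0.065 -0.009  0.003]
```

arm_command(series=[{"dp":[-0.01,0.11,0],"angular":[0,0,0],"gripper":0},{"dp":[-0.01,0.11,-0.01],"angular":[0,0,0],"gripper":0},{"dp":[-0.01,0.11,-0.01],"angular":[0,0,0],"gripper":0},{"dp":[-0.01,0.11,-0.01],"angular":[0,0,0],"gripper":0},{"dp":[-0.01,0.11,-0.01],"angular":[0,0,0],"gripper":0},{"dp":[0,0,0],"angular":[0,0,0],"gripper":0},{"dp":[0,-0.15,0],"angular":[0,0,0],"gripper":0},{"dp":[0,-0.15,0],"angular":[0,0,0],"gripper":0}])

```text
clock: 8.2
position: [0.5622, -0.2488, 0.0721]
ee_rot: [-0.487, 0.539, -0.475, -0.496]
contact_force: [0.6, -0.8, -0.6]
width: -0.0004
```

Run:
```python
from h import *
from rig import *
import cv2
tool([.58,-.245,.24])
d=get_image("side");cv2.imwrite("pics/cs4.png",cv2.resize(d["image"][70:275,190:370],None,fx=2.8,fy=2.8,interpolation=2))
```

```text
clk 8.2 pos [ 0.5622 -0.2488  0.0721] F [ 0.6 -0.8 -0.6] w -0.0003901776278480652
R [[0.055, -0.996, -0.072], [-0.028, -0.073, 0.997], [-0.998, -0.053, -0.032]]
dp units total [-1.389 -0.224 -0.024] d [0.018 0.004 0.168]
```

View pics/cs4.png

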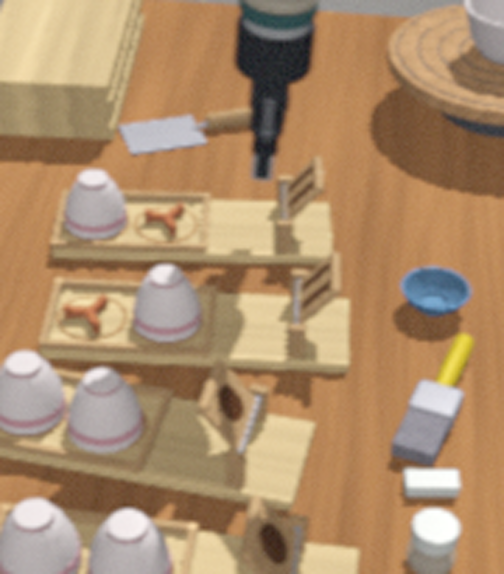

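T4 now shows its bars, leaning to the robot (300,190). I'll lift clear and make a last check.

arm_command(series=[{"dp":[-0.2,-0.1,0],"angular":[0,0,0],"gripper":0},{"dp":[-0.4,0,0],"angular":[0,0,0],"gripper":0},{"dp":[-0.4,0,0],"angular":[0,0,0],"gripper":0},{"dp":[-0.4,0,0],"angular":[0,0,0],"gripper":0},{"dp":[0,0,0],"angular":[0,0,0],"gripper":0},{"dp":[0,0,0],"angular":[0,0,0],"gripper":0},{"dp":[0,0,0],"angular":[0,0,0],"gripper":0},{"dp":[0,0,0],"angular":[0,0,0],"gripper":0}])

```text
clock: 9.25
position: [0.575, -0.2404, 0.2407]
ee_rot: [-0.486, 0.54, -0.473, -0.499]
contact_force: [0.1, -0.1, 0.2]
width: -0.0
```

Run:
```python
from h import *
from rig import *
import cv2
tool([.58,-.245,.24]);print(np.abs(get_state()["qd"]).max())
d=get_image("side");cv2.imwrite("pics/cs5.png",cv2.resize(d["image"][60:310,160:370],None,fx=2.4,fy=2.4,interpolation=2))
```

```text
clk 9.25 pos [ 0.575  -0.2404  0.2407] F [ 0.1 -0.1  0.2] w -2.7529881178163624e-06
R [[0.055, -0.995, -0.08], [-0.026, -0.081, 0.996], [-0.998, -0.052, -0.03]]
dp units total [ 0.009 -0.038 -0.041] d [ 0.005 -0.005 -0.001]
0.01009720077550928
```

View pics/cs5.png

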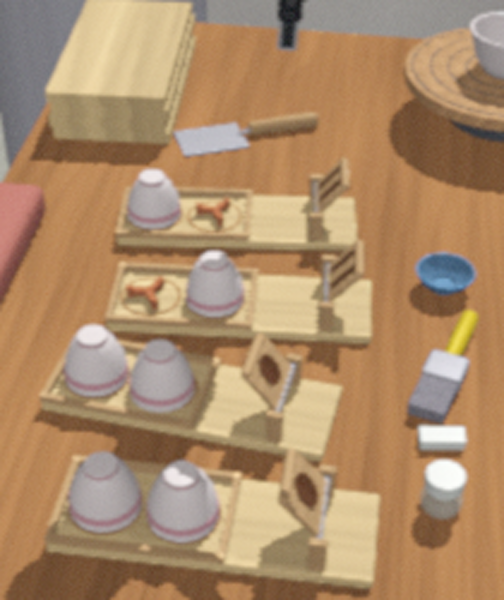

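The two full trays at the bottom show discs at (270,370) and (305,490). The two trays with stilts show bars at (330,190) and (345,270). Everything else is where it was.

```bash
python3 -c "
from rig import *
print(sign_off())"
```

```text
the job is handed in; nothing more can be done
None
```

I pushed over the two wrong tags and handed the job in at about 9.3 s of the 58 s allowed; no verdict is reported. Counting from the left, the second tray (full) now shows its disc. The fourth (with a stilt) now shows its bars. The first and third were already right, and I left them alone.

- **Last checks:** the final side picture shows all four tags on the correct stops. By eye, the bowls, stilts and other things in view had not moved. The arm was clear at z = 0.24 m with about zero contact force. I did not measure the tag angles or check positions numerically, and the steel beaker was outside the final crop.
- **Overrun on the second tray:** I pushed slightly too far, and the fingertip pressed the tag against its stop with about 50 N at the wrist. That is under the 120 N wrist limit, but above the 40 N limit for the arm or gripper body. Only the fingertip looked to be in contact, so the 40 N limit should not apply.
- **Tool tilt:** the tool ended about 3 degrees off vertical, which caused no trouble.

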